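# Add a tray to the stepped tray stack

## Task

Take the wooden tray that stands on end in the holder, lay it flat on the bare worktop, open side up, and let go of it. Then take it again and add it to the stack as its third tray, open side up and in line with the others, stepped back the opposite way from the middle tray so that it lies over the bottom one, with its foot inside the rim of the middle tray. Do not upset the stack or the things standing around.

Things in the scene. Friction and masses are not known exactly. Their poses are not given: they have to be found in the camera images.
- tray_centre (a point): Centre (half-way up, along, across) of the loose tray, upright in the holder at the start. All 3 trays: open-topped wooden box 150 long (x) x 58 wide (y) x 46 mm high (z, out of the open side), walls 5 mm, ends alike, 0.2 kg; the lowest 6 mm are a foot block 68 x 38 mm amid the underside, the body is the upper 40 mm. At first x is upright, upper end 156 mm up, z level.
- mid_tray_centre (a point): Centre of the upper of the two stacked trays, same shape and axes, z up, centre 63 mm over the worktop. It lies on the bottom tray's rim, foot inside it, shifted 23 to 29 mm along +x. A foot in a tray below has 5 mm play each way across, and can shift up to 36 mm each way lengthwise from the middle before it meets an end wall; a seated tray's centre is 40 mm above the one below.
- low_tray_centre (a point): Centre of the bottom tray of the stack, same shape and axes, loose, lying open side up on the worktop, centre 23 mm over it; its x is the way the middle tray is stepped.
- holder: Dark wooden holder, fixed. Foot plate 100 x 110 x 6 mm with an upright pocket, inside 54 (x) x 66 mm (y), walls 6 mm thick, top 51 mm over the worktop. The tray stands in it on end with 4 mm play all round. Origin: centre of the underside, z up; x is the way the tray's open side looks at the start, roughly away from the robot.
- tin: food tin standing on the worktop, 75 mm across, 58 mm high, a bystander; origin at the centre of its underside
- salt: salt shaker standing on the worktop, 44 mm across, 90 mm high, a bystander; origin at the centre of its underside
- garlic: garlic bulb, about 60 mm, a bystander; origin at the centre of its underside
Not all that is in view belongs to the job. Leave any green or red look-alike of the part that bears tray_centre alone.

How it is judged:
By the outcome, as a careful person would: the job done as asked, in the order asked, and still so for the second after the job is handed in, with the robot touching nothing.
It also fails if it takes over 61 s, if anything falls off the work surface, if the arm or the gripper's body presses on something with over 40 N, if the wrist force passes 120 N, or if a joint passes its speed limit or range.

## Robot

A 7-joint arm with a two-finger parallel gripper is mounted at the origin on a cart in front of the work surface, level with it; the furniture and walls round the work are solid. World frame = base frame: x ahead of the robot, y to its left, z up, the work surface at z = 0. Lengths are in m, angles in rad, forces in N, time in s.
With the tool pointing down it reaches from about 0.425 to 0.875 m from the base axis. Payload 8.4 kg.
Tool frame: the origin (TCP) lies where the fingers leave the gripper's body, on its centre line; the fingertips stand 73 mm ahead of it and the grasp point (between the pads) lies 54 mm ahead of it; z points along the fingers, y is the line along which they close (so a half turn about z gives the same grasp; the last joint's range is limited). The gripper opens to 85 mm and grips with 20 to 120 N. Pads are 22 mm wide; open, the fingers measure 114 mm over their backs; the gripper's body (76 mm by 85 mm) begins 54 mm behind the grasp point. The pads swing forward as they close: fully open they stand 13 mm farther back than shut.
Start: joints at [1.117, 0.333, 0.04, 1.465, -0.013, 1.343, -0.059], TCP at [0.226, -0.609, 0.304] pointing down, gripper open.
Joint ranges: [-2.58, 2.58], [-0.38, 2.09], [-1.3, 1.39], [0.25, 2.4], [-1.5, 4.64], [0.08, 2.09], [-2.65, 2.65]. Speed limits (rad/s): [2.22, 2.22, 2.79, 2.79, 3.14, 3.14, 3.14].

## Interface

Orientations are given as [roll, pitch, yaw] about the fixed x, y, z axes, in that order (R = Rz(yaw) Ry(pitch) Rx(roll)).
In Python, from bench import manip gives the robot as it stands. The module is installed in compiled form; this text tells all that it offers.
- The arm moves only by the shell command python3 -m crank 'ROWS'. ROWS is JSON, a list of rows, each a list of 7 numbers: the shift along the tool's x, y, z in m, then the turn, a rotation vector about the tool's x, y, z in rad, then the closure in counts, from 0 (fully open) to 255 (shut). In form: [[dx, dy, dz, wx, wy, wz, jaw], ...]. A call has 1 to 10 rows; each row is the pose to reach, as a shift and turn from the pose commanded when the call began, along the tool's axes at that moment; what a row does not reach only later rows make up. A row lasts 1/10 s, in which the tool goes at most 50 mm and 8.59 degrees, less where a joint would pass 70% of its speed; a pose out of reach is approached as far as the arm can. A call with a gripper value outside its range is refused whole. The fingers move at their own pace and stop on an object; the grip force is fixed at half the most. Time passes only in rows, so rows that repeat a pose let the fingers close. It gives the time, the measured TCP pose, the force, the opening and the grip force at its end, in the units of the state.
- manip.sense(): the state, without advancing time (a new reading comes with each control period).
- manip.camera(name): name is "scene" or "top" or "wrist"; returns a dict with "img" (384x512x3 uint8, blue, green, red), "fx", "fy", "cx", "cy" (pixels), "R" (3x3) and "t" (3): a world point X has camera coordinates R X + t; the wrist camera has in their place "mount" (4x4, takes a point from camera to tool coordinates, whose origin is the TCP and whose axes are the flange's). Camera axes: x right, y down, z forward; pixel columns grow to the right and rows downward; lengths in m; the calibration is good to about 2 mm. A picture is of the moment at which its call begins: read the wrist's pose just before it. There is no depth.
- manip.sign_off(): hands the job in; it is judged then, once.
The state is a dict: "clock": time; "joint_positions": joint angles; "joint_velocities": joint speeds; "joint_torque": joint torques, N m; "position": TCP position; "eef_rot": TCP orientation; "ft_force": force on the tool from outside, world axes, zero at the start; "moment": the same for the moment, N m; "width": opening from 0.0 (shut) to 1.0 (fully open); "grasp_force": force on a finger pad.
Only numpy, scipy, OpenCV 4.12 (cv2) and the standard library are available. Lean on these libraries where they do the work, as an engineer would, in place of code of your own. Each camera call takes 0.05 s, during which the arm holds its last target. There are 200 camera calls.

## Working session

There is one attempt and no reset: what is moved stays moved. The work goes in short steps, Python scripts to look and compute and a shell command to move; the robot and the scene stay as the last step left them, time stands still between calls to the robot, and variables do not carry over. Pictures are saved under pics/ and viewed, at most 12 in all, crops included, and the job is handed in when it is done.

```bash
mkdir -p pics
python3 - <<'E'
from bench import manip
import cv2,numpy as np
s=manip.sense();print({k:np.round(v,3).tolist() for k,v in s.items()})
for n in("scene","top"):
    c=manip.camera(n);cv2.imwrite(f"pics/{n}0.png",c["img"]);print(n,c["fx"],c["fy"],c["cx"],c["cy"],np.round(c["R"],4).tolist(),np.round(c["t"],4).tolist())
E
```

```text
{'clock': 0.0, 'joint_positions': [1.117, 0.334, 0.04, 1.466, -0.013, 1.343, -0.058], 'joint_velocities': [0.0, -0.001, 0.001, 0.0, -0.0, -0.0, 0.0], 'joint_torque': [0.0, -65.856, 1.366, -40.556, 0.017, 0.013, 0.0], 'position': [0.226, -0.609, 0.303], 'eef_rot': [-3.14, 0.0, 0.355], 'ft_force': [-0.509, -0.092, 0.347], 'moment': [0.007, 0.008, -0.02], 'grasp_force': 0.0, 'width': 1.005}
scene 351.06098695767196 351.06098695767196 259.02807360090804 191.64548980467424 [[0.701, -0.7131, -0.0029], [-0.5049, -0.4935, -0.7082], [0.5036, 0.4979, -0.706]] [-0.3553, 0.3473, 0.6347]
top 351.47979967585485 351.47979967585485 259.11084968467486 191.89706661733203 [[0.0153, -0.9998, 0.0132], [-0.9806, -0.0176, -0.1954], [0.1956, -0.01, -0.9806]] [0.0053, 0.5295, 0.989]
```

View pics/scene0.png

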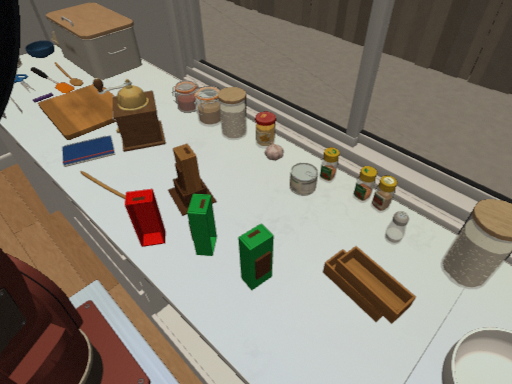

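View pics/top0.png

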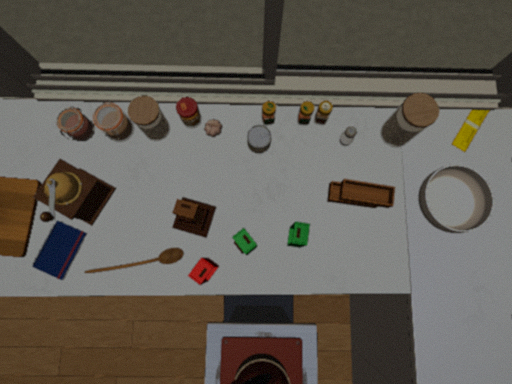

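The scene view shows the holder with the tray at about (190,180) and the stack at (368,283). In the top view they are at (193,215) and (362,193). There are green and red look-alikes between the holder and the robot. I'll zoom in on both places.

```bash
cat > h.py <<'E'
import numpy as np,cv2
from bench import manip
from scipy.spatial.transform import Rotation as Ro
def cam(n):
    if n=="wrist":
        s=manip.sense();c=manip.camera(n)
        T=np.eye(4);T[:3,:3]=Ro.from_euler('xyz',s['eef_rot']).as_matrix();T[:3,3]=s['position']
        M=np.linalg.inv(T@c['mount']);c['R'],c['t']=M[:3,:3],M[:3,3]
    else: c=manip.camera(n)
    c['R']=np.array(c['R']);c['t']=np.array(c['t']).ravel();return c
def ray(c,u,v):
    d=c['R'].T@[(u-c['cx'])/c['fx'],(v-c['cy'])/c['fy'],1]
    return -c['R'].T@c['t'],d
def onz(c,u,v,z):
    o,d=ray(c,u,v);return o+d*(z-o[2])/d[2]
def px(c,X):
    p=c['R']@np.array(X)+c['t'];return p[:2]/p[2]*c['fx']+[c['cx'],c['cy']]
E
python3 - <<'E'
from h import *
a=cv2.imread('pics/top0.png');b=cv2.imread('pics/scene0.png')
f=lambda i,x,y,w,h:cv2.resize(i[y:y+h,x:x+w],(400,300),interpolation=cv2.INTER_CUBIC)
cv2.imwrite('pics/z0.png',np.vstack([np.hstack([f(a,160,185,66,50),f(a,322,168,80,60)]),np.hstack([f(b,145,138,100,75),f(b,318,242,100,75)])]))
E
```

```text
(no output)
```

View pics/z0.png

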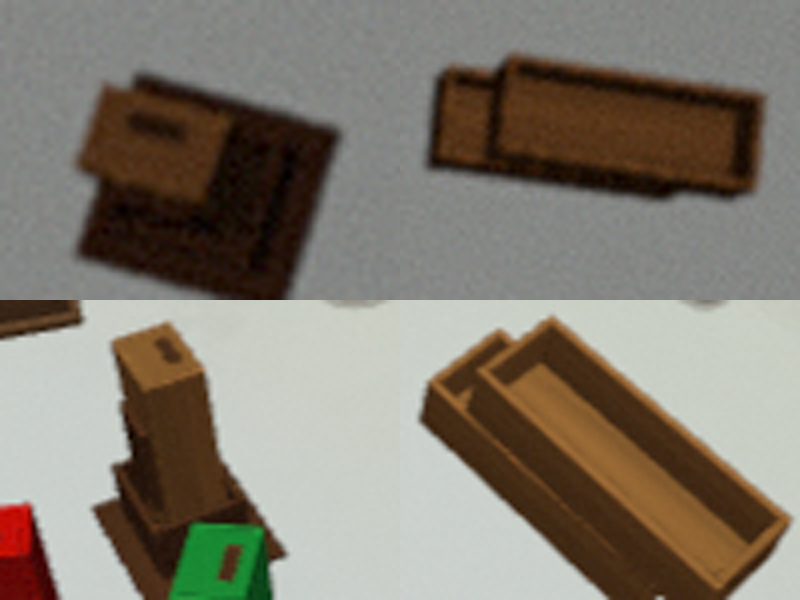

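The top crop shows the tray's upper end with corners at about (102,88), (232,115), (205,205), (80,170), over the dark foot plate. The middle tray's rim has corners at (512,55), (765,95), (750,192), (495,155), and it is stepped to the robot's right. Next I convert these to world positions.

Run:
```python
from h import *
c=cam('top')
q=lambda P,x0,y0,sx,ox,oy,z:np.array([onz(c,x0+(x-ox)*sx-.5+sx/2,y0+(y-oy)*sx-.5+sx/2,z) for x,y in P])
def rep(n,A):
    m=A.mean(0);u=(A[1]-A[0]+A[2]-A[3])/2;w=(A[3]-A[0]+A[2]-A[1])/2
    print(n,np.round(m,4),'u',np.round(np.linalg.norm(u),4),np.degrees(np.arctan2(u[1],u[0])).round(1),'w',np.linalg.norm(w).round(4),np.degrees(np.arctan2(w[1],w[0])).round(1))
rep('tray top',q([(102,88),(232,115),(205,205),(80,170)],160,185,66/400,0,0,.156))
rep('plate',q([(138,74),(340,130),(285,308),(78,257)],160,185,66/400,0,0,.006))
rep('mid',q([(512,55),(765,95),(750,192),(495,155)],322,168,.2,400,0,.086))
rep('low end',q([(443,68),(500,72),(490,160),(430,165)],322,168,.2,400,0,.046))
for n,(u,v,z) in dict(tin=(259,133,.058),salt=(350,131,.09),garlic=(213,127,.03),g1=(245,239,.1),g2=(299,229,.13),red=(202,268,.13)).items(): print(n,onz(c,u,v,z).round(3))
s=cam('scene')
for n,(u,v,z) in dict(tin=(304,172,.058),g1=(203,204,.13),g2=(257,236,.13),red=(143,198,.13)).items(): print(n,onz(s,u,v,z).round(3))
```

```text
tray top [0.4609 0.209  0.156 ] u 0.0573 -102.7 w 0.0388 167.4
plate [0.4596 0.21   0.006 ] u 0.107 -103.7 w 0.0948 165.3
mid [ 0.5267 -0.2977  0.086 ] u 0.147 -97.8 w 0.0592 168.5
low end [ 0.538  -0.2121  0.046 ] u 0.0351 -88.5 w 0.0572 171.6
tin [0.711 0.017 0.058]
salt [ 0.711 -0.252  0.09 ]
garlic [0.739 0.162 0.03 ]
g1 [0.387 0.051 0.1  ]
g2 [ 0.414 -0.094  0.13 ]
red [0.308 0.161 0.13 ]
tin [0.697 0.016 0.058]
g1 [0.393 0.06  0.13 ]
g2 [ 0.413 -0.087  0.13 ]
red [0.311 0.17  0.13 ]
```

```bash
cat >> h.py <<'E'
def goal(Rg,g,d=.054):
    """rows for TCP so that grasp point g (world), tool rotation Rg; prints shift/turn in tool axes"""
    s=manip.sense();R=Ro.from_euler('xyz',s['eef_rot']);Rg=Ro.from_matrix(Rg)
    p=np.array(g)-d*Rg.as_matrix()[:,2]
    print('go',np.round(R.inv().apply(p-s['position']),4).tolist(),np.round((R.inv()*Rg).as_rotvec(),3).tolist(),'tcp',p.round(3))
def tool(yaw,tilt):
    """yaw deg of tool x heading when tool is down; tilt deg about tool y (+: tool z swings to tool x)"""
    return (Ro.from_euler('xyz',[np.pi,0,np.radians(yaw)])*Ro.from_rotvec([0,np.radians(tilt),0])).as_matrix()
def st():
    s=manip.sense();print({k:np.round(s[k],3).tolist() for k in('clock','joint_positions','position','eef_rot','ft_force','width','grasp_force')})
E
python3 -m crank '[[0.3,-0.3,-0.03,0,0,-1.2,0],[0.3,-0.3,-0.03,0,0,-1.2,0],[0.3,-0.3,-0.03,0,0,-1.2,0],[0.3,-0.3,-0.03,0,0,-1.2,0],[0.3,-0.3,-0.03,0,0,-1.2,0],[0.3,-0.3,-0.03,0,0,-1.2,0],[0.3,-0.3,-0.03,0,0,-1.2,0],[0.3,-0.3,-0.03,0,0,-1.2,0],[0.3,-0.3,-0.03,0,0,-1.2,0],[0.3,-0.3,-0.03,0,0,-1.2,0]]'
python3 -c "
from h import *
st();goal(tool(167.3,0),[.6,.18,.28]);goal(tool(167.3,42),[.52,.195,.2])"
```

```text
clock: 1.2
position: [0.4047, -0.2201, 0.3345]
eef_rot: [3.14, 0.0, 1.561]
ft_force: [-0.6, -0.7, -0.1]
width: 1.003
grasp_force: 0.0
{'clock': 1.2, 'joint_positions': [0.783, -0.054, -0.363, 1.84, -0.02, 1.352, 0.415], 'position': [0.405, -0.22, 0.335], 'eef_rot': [3.14, 0.0, 1.561], 'ft_force': [-0.584, -0.731, -0.108], 'width': 1.003, 'grasp_force': 0.0}
go [0.4019, 0.1915, 0.0007] [0.001, 0.001, -1.359] tcp [0.6   0.18  0.334]
go [0.4086, 0.1466, 0.0945] [0.497, 0.616, -1.293] tcp [0.555 0.187 0.24 ]
```

```bash
python3 -m crank '[[0.4,0.19,0,0,0,-1.36,0],[0.4,0.19,0,0,0,-1.36,0],[0.4,0.19,0,0,0,-1.36,0],[0.4,0.19,0,0,0,-1.36,0],[0.4,0.19,0,0,0,-1.36,0],[0.4,0.19,0,0,0,-1.36,0],[0.4,0.19,0,0,0,-1.36,0],[0.4,0.19,0,0,0,-1.36,0],[0.4,0.19,0,0,0,-1.36,0],[0.4,0.19,0,0,0,-1.36,0]]'
python3 -c "
from h import *
st();goal(tool(167.3,42),[.54,.192,.22])"
```

```text
clock: 2.2
position: [0.5998, 0.1779, 0.3324]
eef_rot: [3.139, -0.003, 2.925]
ft_force: [-1.5, -0.4, -0.6]
width: 1.003
grasp_force: 0.0
{'clock': 2.2, 'joint_positions': [0.238, 0.37, -0.78, 1.452, 0.255, 1.425, 0.81], 'position': [0.6, 0.178, 0.332], 'eef_rot': [3.139, -0.003, 2.925], 'ft_force': [-1.529, -0.405, -0.558], 'width': 1.003, 'grasp_force': 0.0}
go [0.0251, 0.0005, 0.0723] [0.001, 0.73, 0.006] tcp [0.575 0.184 0.26 ]
```

```bash
python3 -m crank '[[0.025,0,0.07,0,0.73,0,0],[0.025,0,0.07,0,0.73,0,0],[0.025,0,0.07,0,0.73,0,0],[0.025,0,0.07,0,0.73,0,0],[0.025,0,0.07,0,0.73,0,0],[0.025,0,0.07,0,0.73,0,0],[0.025,0,0.07,0,0.73,0,0],[0.025,0,0.07,0,0.73,0,0]]'
python3 - <<'E'
from h import *
st();goal(tool(167.3,42),[.463,.208,.121])
c=cam('wrist');cv2.imwrite('pics/w1.png',c['img'])
E
```

```text
clock: 3.0
position: [0.5748, 0.1787, 0.265]
eef_rot: [3.141, -0.726, 2.915]
ft_force: [-0.3, 0.3, -0.1]
width: 1.001
grasp_force: 0.0
{'clock': 3.0, 'joint_positions': [0.195, 0.769, -0.75, 1.194, 0.015, 1.901, 0.803], 'position': [0.575, 0.179, 0.265], 'eef_rot': [3.141, -0.726, 2.915], 'ft_force': [-0.31, 0.297, -0.055], 'width': 1.001, 'grasp_force': 0.0}
go [-0.0096, 0.0035, 0.1303] [0.004, 0.007, -0.003] tcp [0.498 0.2   0.161]
```

View pics/w1.png

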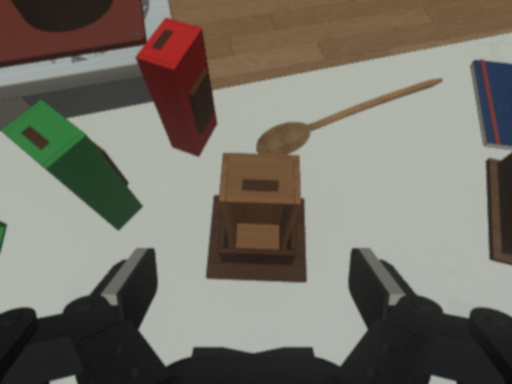

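The wrist view shows the tray with its open side towards the camera. Its top end has corners at about (222,153), (300,155), (300,205), (220,201). The plate's front edge runs from (208,279) to (307,281).

Run:
```python
from h import *
c=cam('wrist')
A=np.array([onz(c,u,v,.156) for u,v in[(222,153),(300,155),(300,205),(220,201)]])
print(A.mean(0).round(4),[np.degrees(np.arctan2(*(b-a)[1::-1])).round(1) for a,b in((A[0],A[1]),(A[3],A[2]))],np.linalg.norm(A[1]-A[0]),np.linalg.norm(A[2]-A[3]),np.linalg.norm(A[3]-A[0]))
P=[onz(c,208,279,.006),onz(c,307,281,.006)];print(P,np.degrees(np.arctan2(*(P[1]-P[0])[1::-1])))
m=A.mean(0);goal(tool(167,42),[m[0]+.003,m[1],.121])
```

```text
[0.4625 0.2105 0.156 ] [np.float64(75.3), np.float64(73.9)] 0.058438913108569614 0.055854712014437397 0.039240522461653715
[array([0.49442717, 0.14798106, 0.006     ]), array([0.52050416, 0.25161803, 0.006     ])] 75.87650164629927
go [-0.0115, 0.0062, 0.1294] [-0.0, 0.007, 0.001] tcp [0.501 0.202 0.161]
```

```bash
python3 -m crank '[[-0.011,0.006,0.04,0,0.007,0.01,0],[-0.011,0.006,0.08,0,0.007,0.01,0],[-0.011,0.006,0.1,0,0.007,0.01,0],[-0.011,0.006,0.115,0,0.007,0.01,0],[-0.011,0.006,0.129,0,0.007,0.01,0],[-0.011,0.006,0.129,0,0.007,0.01,0],[-0.011,0.006,0.129,0,0.007,0.01,0]]' && python3 -m crank '[[0,0,0,0,0,0,255],[0,0,0,0,0,0,255],[0,0,0,0,0,0,255],[0,0,0,0,0,0,255],[0,0,0,0,0,0,255],[0,0,0,0,0,0,255],[0,0,0,0,0,0,255],[0,0,0,0,0,0,255]]'
python3 - <<'E'
from h import *
st();s=manip.sense();R=Ro.from_euler('xyz',s['eef_rot']).as_matrix();print(R.T@[0,0,.13])
E
```

```text
clock: 3.8
position: [0.5007, 0.2019, 0.1616]
eef_rot: [-3.133, -0.735, 2.902]
ft_force: [-0.3, -0.3, 0.1]
width: 1.004
grasp_force: 0.0
clock: 4.6
position: [0.501, 0.2018, 0.1613]
eef_rot: [-3.133, -0.736, 2.901]
ft_force: [1.5, -1.3, 6.4]
width: 0.674
grasp_force: 63.2
{'clock': 4.6, 'joint_positions': [0.223, 0.756, -0.76, 1.478, 0.012, 1.647, 0.799], 'position': [0.501, 0.202, 0.161], 'eef_rot': [-3.133, -0.736, 2.901], 'ft_force': [1.458, -1.348, 6.408], 'width': 0.674, 'grasp_force': 63.201}
[ 0.08728593 -0.00081474 -0.09633536]
```

```bash
python3 -m crank '[[0.017,0,-0.02,0,0,0,255],[0.034,0,-0.038,0,0,0,255],[0.05,0,-0.058,0,0,0,255],[0.07,0,-0.077,0,0,0,255],[0.087,0,-0.096,0,0,0,255],[0.1,0,-0.11,0,0,0,255],[0.1,0,-0.11,0,0,0,255],[0.1,0,-0.11,0,0,0,255]]'
python3 -c "
from h import *
st();goal(tool(185,-48),[.597,.222,.2])"
```

```text
clock: 5.4
position: [0.5007, 0.2028, 0.3083]
eef_rot: [-3.132, -0.736, 2.901]
ft_force: [-0.7, 0.4, -2.6]
width: 0.672
grasp_force: 63.5
{'clock': 5.4, 'joint_positions': [0.239, 0.622, -0.808, 1.355, -0.08, 1.87, 0.741], 'position': [0.501, 0.203, 0.308], 'eef_rot': [-3.132, -0.736, 2.901], 'ft_force': [-0.659, 0.443, -2.577], 'width': 0.672, 'grasp_force': 63.518}
go [-0.0863, 0.0288, 0.019] [-0.026, -1.56, -0.356] tcp [0.557 0.219 0.236]
```

```bash
python3 -m crank '[[-0.01,0.003,0.002,-0.003,-0.15,-0.035,255],[-0.02,0.006,0.004,-0.005,-0.3,-0.07,255],[-0.03,0.009,0.006,-0.008,-0.45,-0.1,255],[-0.04,0.012,0.008,-0.01,-0.6,-0.14,255],[-0.05,0.015,0.01,-0.012,-0.75,-0.17,255],[-0.06,0.018,0.012,-0.015,-0.9,-0.2,255],[-0.067,0.021,0.014,-0.017,-1.04,-0.24,255],[-0.074,0.024,0.016,-0.02,-1.18,-0.27,255],[-0.08,0.027,0.018,-0.022,-1.32,-0.3,255],[-0.086,0.029,0.019,-0.024,-1.46,-0.335,255]]'
python3 -c "
from h import *
st();goal(tool(185,-48),[.597,.222,.12])"
```

```text
clock: 6.4
position: [0.5548, 0.2162, 0.2364]
eef_rot: [3.121, 0.694, -3.096]
ft_force: [0.5, -2.4, -1.7]
width: 0.672
grasp_force: 63.9
{'clock': 6.4, 'joint_positions': [0.233, 0.041, -0.836, 2.119, 0.799, 0.501, 0.412], 'position': [0.555, 0.216, 0.236], 'eef_rot': [3.121, 0.694, -3.096], 'ft_force': [0.531, -2.373, -1.742], 'width': 0.672, 'grasp_force': 63.872}
go [0.0496, 0.0009, 0.0632] [-0.009, -0.143, -0.032] tcp [0.557 0.219 0.156]
```

```bash
python3 -m crank '[[0.01,0,0.012,-0.005,-0.07,-0.015,255],[0.02,0,0.025,-0.009,-0.143,-0.032,255],[0.035,0,0.045,-0.009,-0.143,-0.032,255],[0.05,0.001,0.063,-0.009,-0.143,-0.032,255],[0.05,0.001,0.063,-0.009,-0.143,-0.032,255],[0.05,0.001,0.063,-0.009,-0.143,-0.032,255]]'
python3 - <<'E'
from h import *
st();goal(tool(185,-48),[.597,.222,.025])
a=cam('scene')['img'];b=cam('wrist')['img']
cv2.imwrite('pics/p2.png',np.hstack([cv2.resize(a[70:310,80:400],(400,300)),cv2.resize(b,(400,300))]))
E
```

```text
clock: 7.0
position: [0.5575, 0.2182, 0.1565]
eef_rot: [-3.141, 0.831, -3.057]
ft_force: [0.6, 1.1, -1.6]
width: 0.672
grasp_force: 64.0
{'clock': 7.0, 'joint_positions': [0.108, 0.206, -0.779, 2.256, 1.668, 0.521, -0.413], 'position': [0.557, 0.218, 0.157], 'eef_rot': [-3.141, 0.831, -3.057], 'ft_force': [0.565, 1.057, -1.551], 'width': 0.672, 'grasp_force': 63.958}
go [0.0707, 0.0004, 0.064] [-0.003, -0.007, -0.002] tcp [0.557 0.219 0.061]
```

View pics/p2.png

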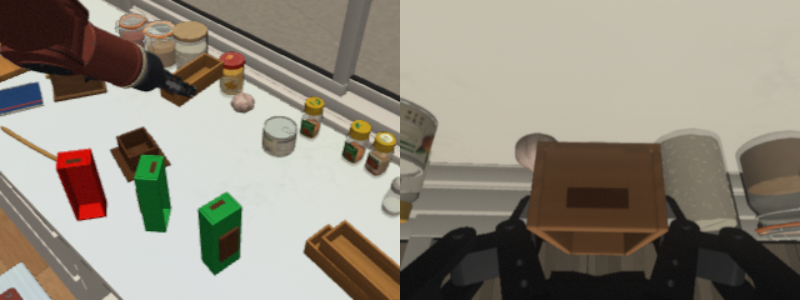

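The tray hangs level with its open side up, beyond the holder and near the garlic and jars. I'll check the jar clearance before lowering.

Run:
```python
from h import *
c=cam('top')
for n,(u,v,z) in dict(red=(187,117,.05),white=(147,130,.05),j3=(112,133,.05),gar=(213,135,.0),gar2=(213,130,.03)).items(): print(n,onz(c,u,v,z).round(3))
cv2.imwrite('pics/t2.png',cv2.resize(c['img'][70:220,80:280],(800,600)))
```

```text
red [0.762 0.241 0.05 ]
white [0.717 0.36  0.05 ]
j3 [0.705 0.466 0.05 ]
gar [0.723 0.165 0.   ]
gar2 [0.729 0.161 0.03 ]
```

View pics/t2.png

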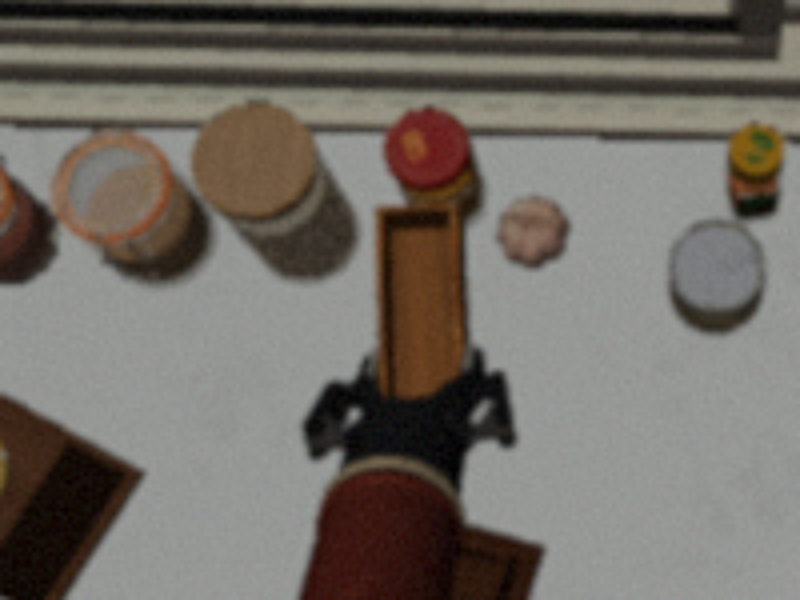

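```bash
python3 -m crank '[[0.01,0,0.005,0,0,0,255],[0.027,0,0.018,0,0,0,255],[0.042,0,0.032,0,0,0,255],[0.053,0,0.042,0,-0.005,0,255],[0.06,0,0.048,0,-0.005,0,255],[0.064,0,0.051,0,-0.005,0,255],[0.064,0,0.051,0,-0.005,0,255]]'
python3 -c "
from h import *
st();goal(tool(185,-48),[.589,.222,.024])"
```

```text
clock: 7.85
position: [0.554, 0.2179, 0.0771]
eef_rot: [3.141, 0.841, -3.06]
ft_force: [0.4, -0.0, -2.2]
width: 0.67
grasp_force: 64.0
{'clock': 7.85, 'joint_positions': [0.067, 0.42, -0.761, 2.295, 2.017, 0.685, -0.717], 'position': [0.554, 0.218, 0.077], 'eef_rot': [3.141, 0.841, -3.06], 'ft_force': [0.429, -0.021, -2.207], 'width': 0.67, 'grasp_force': 63.97}
go [0.0159, 0.001, 0.0076] [-0.003, 0.004, -0.004] tcp [0.549 0.219 0.06 ]
```

```bash
python3 -m crank '[[0.005,0,0.001,0,0,0,255],[0.01,0,0.004,0,0,0,255],[0.013,0,0.006,0,0,0,255],[0.013,0,0.006,0,0,0,255]]'; python3 -m crank '[[0.0015,0,0.0013,0,0,0,255],[0.003,0,0.0025,0,0,0,255],[0.003,0,0.0025,0,0,0,255]]'
```

```text
clock: 8.25
position: [0.5518, 0.219, 0.0667]
eef_rot: [-3.141, 0.851, -3.057]
ft_force: [-10.0, -3.2, 25.4]
width: 0.665
grasp_force: 65.6
clock: 8.55
position: [0.5534, 0.2199, 0.0661]
eef_rot: [-3.14, 0.858, -3.056]
ft_force: [-22.0, -6.9, 49.6]
width: 0.673
grasp_force: 68.2
```

```bash
python3 -m crank '[[-0.003,0,-0.0025,0,0,0,255],[-0.004,0,-0.0035,0,0,0,255],[-0.004,0,-0.0035,0,0,0,255],[-0.004,0,-0.0035,0,0,0,255]]'; python3 -m crank '[[0,0,0,0,0,0,180],[0,0,0,0,0,0,80],[0,0,0,0,0,0,0],[0,0,0,0,0,0,0],[0,0,0,0,0,0,0],[0,0,0,0,0,0,0],[0,0,0,0,0,0,0],[0,0,0,0,0,0,0]]'
python3 - <<'E'
from h import *
st()
b=cam('wrist')['img'];a=cam('top')['img'];
cv2.imwrite('pics/p3.png',np.hstack([cv2.resize(a[95:215,130:290],(400,300)),cv2.resize(b,(400,300))]))
E
```

```text
clock: 8.95
position: [0.5511, 0.2187, 0.0668]
eef_rot: [3.141, 0.847, -3.058]
ft_force: [-3.4, -1.5, 15.5]
width: 0.673
grasp_force: 64.1
clock: 9.75
position: [0.5493, 0.2178, 0.0643]
eef_rot: [3.14, 0.841, -3.059]
ft_force: [-0.6, -0.3, -0.1]
width: 0.998
grasp_force: 0.0
{'clock': 9.75, 'joint_positions': [0.061, 0.451, -0.76, 2.305, 2.057, 0.715, -0.754], 'position': [0.549, 0.218, 0.064], 'eef_rot': [3.14, 0.841, -3.059], 'ft_force': [-0.649, -0.337, -0.088], 'width': 0.998, 'grasp_force': 0.0}
```

View pics/p3.png

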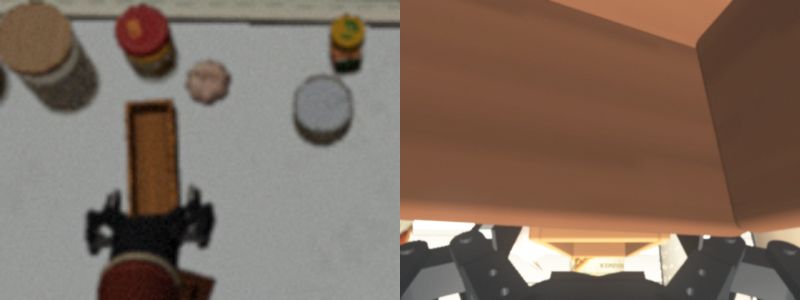

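The top view shows the tray flat on the worktop, clear of the jar and the garlic. I'll raise the tool straight up and turn it to point down.

```bash
python3 -m crank '[[-0.015,0,-0.013,0,0,0,0],[-0.037,0,-0.033,0,0,0,0],[-0.067,0,-0.06,0,0,0,0],[-0.1,0,-0.09,0,0,0,0],[-0.14,0,-0.126,0,0,0,0],[-0.15,0,-0.135,0,0.15,0,0],[-0.15,0,-0.135,0,0.15,0,0]]'
python3 -c "
from h import *
st();goal(tool(185,0),[.56,.22,.25])"
```

```text
clock: 10.55
position: [0.5514, 0.2107, 0.2548]
eef_rot: [-3.12, 0.741, -3.064]
ft_force: [0.2, -1.5, -0.6]
width: 0.998
grasp_force: 0.0
{'clock': 10.55, 'joint_positions': [0.191, -0.013, -0.794, 2.136, 0.821, 0.5, 0.401], 'position': [0.551, 0.211, 0.255], 'eef_rot': [-3.12, 0.741, -3.064], 'ft_force': [0.182, -1.464, -0.564], 'width': 0.998, 'grasp_force': 0.0}
go [-0.0401, 0.008, -0.0302] [-0.024, 0.741, -0.017] tcp [0.56  0.22  0.304]
```

```bash
python3 -m crank '[[-0.04,0.008,-0.03,0,0.15,0,0],[-0.04,0.008,-0.03,-0.02,0.74,-0.017,0],[-0.04,0.008,-0.03,-0.02,0.74,-0.017,0],[-0.04,0.008,-0.03,-0.02,0.74,-0.017,0],[-0.04,0.008,-0.03,-0.02,0.74,-0.017,0],[-0.04,0.008,-0.03,-0.02,0.74,-0.017,0],[-0.04,0.008,-0.03,-0.02,0.74,-0.017,0]]'
python3 - <<'E'
from h import *
st()
b=cam('wrist')['img'];cv2.imwrite('pics/w4.png',b)
E
```

```text
clock: 11.25
position: [0.5615, 0.2195, 0.3012]
eef_rot: [-3.14, -0.002, -3.058]
ft_force: [0.4, 0.6, -1.5]
width: 0.999
grasp_force: 0.0
{'clock': 11.25, 'joint_positions': [0.169, 0.333, -0.768, 1.556, 0.236, 1.351, 1.03], 'position': [0.562, 0.219, 0.301], 'eef_rot': [-3.14, -0.002, -3.058], 'ft_force': [0.363, 0.554, -1.507], 'width': 0.999, 'grasp_force': 0.0}
```

View pics/w4.png

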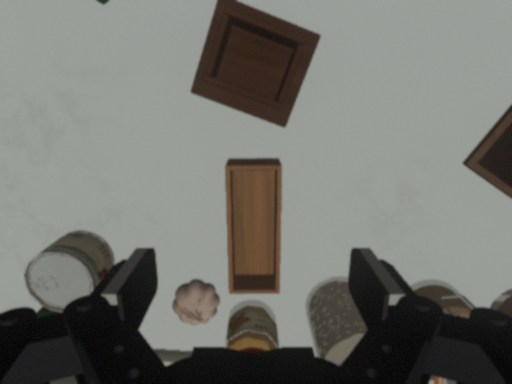

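The wrist view shows the tray lying open side up, with rim corners at about (225,158), (281,158), (280,293), (229,293). I'll compute its position and do the same for the regrasp.

Run:
```python
from h import *
c=cam('wrist');im=c['img']
hsv=cv2.cvtColor(im,cv2.COLOR_BGR2HSV);m=((hsv[...,1]>70)).astype(np.uint8)
m[:145]=0;m[300:]=0;m[:,:218]=0;m[:,290:]=0
k=max(cv2.findContours(m,0,1)[0],key=cv2.contourArea)
B=cv2.approxPolyDP(k,6,True)[:,0];print(B.tolist());r=cv2.minAreaRect(k);P=cv2.boxPoints(r)
A=np.array([onz(c,u,v,.046) for u,v in P]);print(A.round(4).tolist(),A.mean(0).round(4),[np.linalg.norm(A[i]-A[i-1]).round(4) for i in range(4)],[np.degrees(np.arctan2(*(A[i]-A[i-1])[1::-1])).round(1) for i in range(4)])
M=A.mean(0)
goal(tool(184,0),[M[0],M[1],.028])
print(c['R'].T@[0,0,1])
```

```text
[[230, 160], [229, 291], [277, 291], [280, 166]]
[[0.5547, 0.1906, 0.046], [0.55, 0.2459, 0.046], [0.702, 0.2625, 0.046], [0.7074, 0.1999, 0.046]] [0.6285 0.2247 0.046 ] [np.float64(0.153), np.float64(0.0555), np.float64(0.1529), np.float64(0.0628)] [np.float64(-176.5), np.float64(94.9), np.float64(6.2), np.float64(-85.1)]
go [-0.0679, -0.0011, 0.22] [-0.003, 0.003, 0.016] tcp [0.629 0.225 0.082]
[ 0.28567825  0.02258878 -0.95805933]
```

```bash
python3 -m crank '[[-0.04,-0.001,0.03,0,0,0,0],[-0.068,-0.001,0.07,0,0,0,0],[-0.068,-0.001,0.12,0,0,0,0],[-0.068,-0.001,0.16,0,0,0,0],[-0.068,-0.001,0.19,0,0,0,0],[-0.068,-0.001,0.205,0,0,0,0],[-0.068,-0.001,0.215,0,0,0,0],[-0.068,-0.001,0.215,0,0,0,0]]'&& python3 -m crank '[[0,0,0,0,0,0,255],[0,0,0,0,0,0,255],[0,0,0,0,0,0,255],[0,0,0,0,0,0,255],[0,0,0,0,0,0,255],[0,0,0,0,0,0,255],[0,0,0,0,0,0,255],[0,0,0,0,0,0,255]]' && python3 -m crank '[[0,0,-0.01,0,0,0,255],[0,0,-0.03,0,0,0,255],[0,0,-0.06,0,0,0,255],[0,0,-0.1,0,0,0,255],[0,0,-0.14,0,0,0,255],[0,0,-0.18,0,0,0,255],[0,0,-0.2,0,0,0,255],[0,0,-0.2,0,0,0,255]]'
python3 - <<'E'
from h import *
st();goal(tool(82.2,0),[.53,-.22,.22])
E
```

```text
clock: 12.15
position: [0.6284, 0.2244, 0.0877]
eef_rot: [-3.138, 0.002, -3.056]
ft_force: [-0.2, -0.2, 0.3]
width: 0.999
grasp_force: 0.0
clock: 12.95
position: [0.6296, 0.2248, 0.0896]
eef_rot: [-3.139, 0.005, -3.056]
ft_force: [0.1, -0.8, 7.7]
width: 0.669
grasp_force: 66.0
clock: 13.75
position: [0.6289, 0.2258, 0.2921]
eef_rot: [-3.14, 0.008, -3.056]
ft_force: [0.5, -1.3, -1.8]
width: 0.67
grasp_force: 64.9
{'clock': 13.75, 'joint_positions': [0.11, 0.469, -0.734, 1.405, 0.319, 1.38, 1.029], 'position': [0.629, 0.226, 0.292], 'eef_rot': [-3.14, 0.008, -3.056], 'ft_force': [0.549, -1.308, -1.811], 'width': 0.67, 'grasp_force': 64.899}
go [0.1368, -0.4357, 0.0177] [0.006, 0.007, 1.793] tcp [ 0.53  -0.22   0.274]
```

```bash
python3 -m crank '[[0.02,-0.05,0,0,0,0.15,255],[0.04,-0.1,0,0,0,0.3,255],[0.055,-0.15,0,0,0,0.45,255],[0.07,-0.2,0,0,0,0.6,255],[0.09,-0.25,0,0,0,0.75,255],[0.12,-0.31,-0.01,0,0,0.89,255],[0.12,-0.31,-0.01,0,0,1.03,255],[0.12,-0.31,-0.01,0,0,1.17,255],[0.12,-0.31,-0.01,0,0,1.31,255],[0.12,-0.31,-0.01,0,0,1.45,255]]' && python3 -m crank '[[0,0,0,0,0,0.15,255],[0,0,0,0,0,0.3,255],[0,0,0,0,0,0.34,255],[0,0,0,0,0,0.34,255]]'
python3 - <<'E'
from h import *
st();c=cam('wrist');cv2.imwrite('pics/w5.png',c['img']);print(-c['R'].T@c['t'])
E
```

```text
clock: 14.75
position: [0.5342, -0.0946, 0.2971]
eef_rot: [-3.141, 0.003, 1.77]
ft_force: [0.1, 0.8, -2.4]
width: 0.667
grasp_force: 65.2
clock: 15.15
position: [0.5344, -0.0941, 0.2971]
eef_rot: [3.141, 0.003, 1.437]
ft_force: [-0.5, 0.3, -1.8]
width: 0.67
grasp_force: 65.2
{'clock': 15.15, 'joint_positions': [0.486, 0.148, -0.434, 1.719, 0.067, 1.289, -0.097], 'position': [0.534, -0.094, 0.297], 'eef_rot': [3.141, 0.003, 1.437], 'ft_force': [-0.484, 0.343, -1.819], 'width': 0.67, 'grasp_force': 65.234}
[ 0.54518667 -0.02240237  0.36666116]
```

View pics/w5.png

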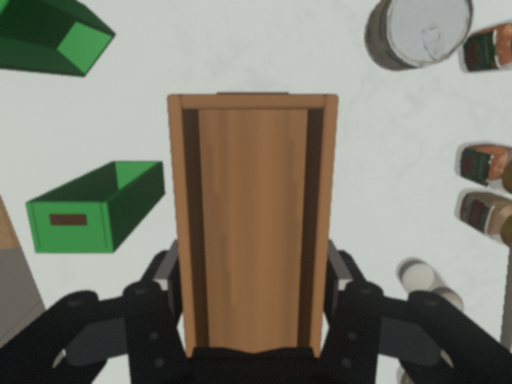

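The held tray is square in the gripper. Its near rim runs from (168,95) to (338,95) and it hides the stack, so I'll shift sideways to see the stack beside it.

Run:
```python
from h import *
c=cam('wrist');s=manip.sense();R=Ro.from_euler('xyz',s['eef_rot'])
for u,v in((168,95),(338,95),(180,230),(333,230)):
    print(R.inv().apply(onz(c,u,v,s['position'][2]-.0436)-s['position']).round(4))
p=onz(c,95,140,.086);d=np.array([.527,-.297,.086])-p;print(p,d,R.inv().apply(d))
```

```text
[ 0.0723 -0.0271  0.0434]
[0.0723 0.0292 0.0434]
[ 0.0239 -0.0262  0.0435]
[0.0239 0.031  0.0436]
[ 0.40647039 -0.04192216  0.086     ] [ 1.20529607e-01 -2.55077835e-01 -2.77555756e-17] [-0.23700095  0.15304254  0.00078665]
```

```bash
python3 -m crank '[[-0.04,0.025,0,0,0,0,255],[-0.08,0.05,0,0,0,0,255],[-0.12,0.075,0,0,0,0,255],[-0.16,0.1,0,0,0,0,255],[-0.19,0.125,0,0,0,0,255],[-0.22,0.15,0,0,0,0,255],[-0.237,0.153,0,0,0,0,255],[-0.237,0.153,0,0,0,0,255],[-0.237,0.153,0,0,0,0,255]]'
python3 - <<'E'
from h import *
import pickle
st();c=cam('wrist');pickle.dump(c,open('c6.pkl','wb'));t=cam('top');pickle.dump(t,open('t6.pkl','wb'))
cv2.imwrite('pics/w6.png',np.hstack([cv2.resize(c['img'][20:290,0:225],(500,600)),cv2.resize(t['img'][158:238,320:360],(300,600))]))
E
```

```text
clock: 16.15
position: [0.6548, -0.349, 0.2986]
eef_rot: [3.14, 0.002, 1.438]
ft_force: [0.4, -0.4, -1.8]
width: 0.668
grasp_force: 65.5
{'clock': 16.15, 'joint_positions': [0.615, 0.547, -0.297, 1.188, 0.156, 1.427, 0.204], 'position': [0.655, -0.349, 0.299], 'eef_rot': [3.14, 0.002, 1.438], 'ft_force': [0.409, -0.431, -1.794], 'width': 0.668, 'grasp_force': 65.509}
```

View pics/w6.png

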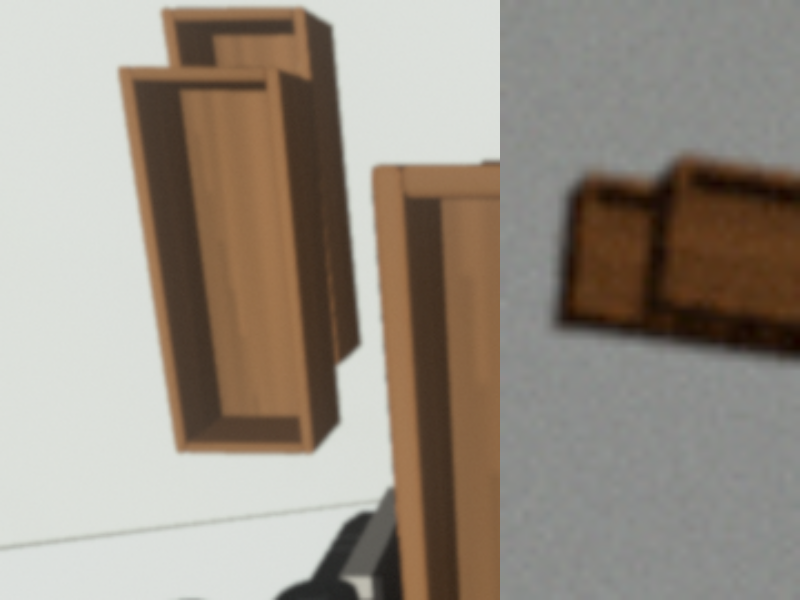

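In the left crop the middle rim has corners at (120,68), (278,68), (312,452), (178,450). The low tray's end rim runs from (163,10) to (303,10).

Run:
```python
from h import *
import pickle
c=pickle.load(open('c6.pkl','rb'));q=lambda x,y,z:onz(c,x*.45-.28,y*.45+20-.28,z)
A=np.array([q(*p,.086) for p in((120,68),(278,68),(312,452),(178,450))]);L=np.array([q(*p,.046) for p in((163,10),(303,10))])
print(A.round(4).tolist(),L.round(4).tolist());m=A.mean(0);u=(A[0]+A[1]-A[2]-A[3])/2;l=np.linalg.norm(u);u/=l
print(m.round(4),l,[np.linalg.norm(A[1]-A[0]),np.linalg.norm(A[2]-A[3])],'yaw',np.degrees(np.arctan2(u[1],u[0])),[np.degrees(np.arctan2(*(A[a]-A[b])[1::-1])) for a,b in((0,3),(1,2))])
st=((L.mean(0)-m)@u)-.075;print('step',st,'lateral',np.cross(u[:2],(L.mean(0)-m)[:2]))
print('low end yaw',np.degrees(np.arctan2(*(L[1]-L[0])[1::-1]))+90)
# tray-in-hand in same view
s=manip.sense();R=Ro.from_euler('xyz',s['eef_rot'])
t=m+u*.026;print('target',t)
goal(tool(np.degrees(np.arctan2(u[1],u[0])),0),[t[0],t[1],.2])
```

```text
[[0.5129, -0.2229, 0.086], [0.5691, -0.2305, 0.086], [0.547, -0.3769, 0.086], [0.4918, -0.3685, 0.086]] [[0.515, -0.1967, 0.046], [0.5706, -0.2042, 0.046]]
[ 0.5302 -0.2997  0.086 ] 0.147575588723626 [np.float64(0.05667554103852821), np.float64(0.05576796949096899)] yaw 81.584330686907 [np.float64(81.76014515939626), np.float64(81.40961250861183)]
step 0.025024061373499426 lateral 0.0020641456358987953
low end yaw 82.34603159381338
target [ 0.53401418 -0.27397532  0.086     ]
go [0.0574, -0.1299, 0.0451] [0.002, 0.002, 0.015] tcp [ 0.534 -0.274  0.254]<stdin>:7: DeprecationWarning: Arrays of 2-dimensional vectors are deprecated. Use arrays of 3-dimensional vectors instead. (deprecated in NumPy 2.0)
```

```bash
python3 -m crank '[[0.02,-0.04,0,0,0,0,255],[0.035,-0.08,0,0,0,0.01,255],[0.05,-0.11,0,0,0,0.01,255],[0.058,-0.132,0,0.002,0.002,0.01,255],[0.058,-0.132,0.02,0.002,0.002,0.01,255],[0.058,-0.132,0.05,0.002,0.002,0.01,255],[0.058,-0.132,0.08,0.002,0.002,0.01,255],[0.058,-0.132,0.1,0.002,0.002,0.01,255],[0.058,-0.132,0.1,0.002,0.002,0.01,255],[0.058,-0.132,0.1,0.002,0.002,0.01,255]]'
python3 - <<'E'
from h import *
st();goal(tool(81.9,0),[.532,-.273,.1696-.054])
E
```

```text
clock: 17.25
position: [0.5324, -0.2739, 0.1998]
eef_rot: [3.141, 0.001, 1.428]
ft_force: [0.2, -0.2, -1.8]
width: 0.663
grasp_force: 65.6
{'clock': 17.25, 'joint_positions': [0.674, 0.327, -0.33, 1.707, 0.116, 1.126, 0.168], 'position': [0.532, -0.274, 0.2], 'eef_rot': [3.141, 0.001, 1.428], 'ft_force': [0.223, -0.244, -1.829], 'width': 0.663, 'grasp_force': 65.632}
go [0.0008, -0.0006, 0.0302] [0.001, 0.001, -0.001] tcp [ 0.532 -0.273  0.17 ]
```

```bash
python3 -m crank '[[0,0,0.008,0,0,0,255],[0,0,0.014,0,0,0,255],[0,0,0.018,0,0,0,255],[0,0,0.021,0,0,0,255],[0,0,0.023,0,0,0,255],[0,0,0.023,0,0,0,255]]'; python3 -m crank '[[0,0,0.001,0,0,0,255],[0,0,0.002,0,0,0,255],[0,0,0.003,0,0,0,255],[0,0,0.003,0,0,0,255]]'
```

```text
clock: 17.85
position: [0.5321, -0.2747, 0.1754]
eef_rot: [-3.142, 0.0, 1.427]
ft_force: [-0.7, -0.9, -3.2]
width: 0.666
grasp_force: 65.7
clock: 18.25
position: [0.5322, -0.2747, 0.1726]
eef_rot: [3.141, 0.001, 1.427]
ft_force: [-0.3, 1.4, -2.2]
width: 0.665
grasp_force: 65.7
```

No contact at 0.1726, which is below the height where the foot would meet the rim, so the foot is going in.

```bash
python3 -m crank '[[0,0,0.001,0,0,0,255],[0,0,0.002,0,0,0,255],[0,0,0.002,0,0,0,255]]';  python3 -m crank '[[0,0,0.001,0,0,0,255],[0,0,0.001,0,0,0,255]]'
python3 - <<'E'
from h import *
a=cam('scene')['img'];b=cam('top')['img']
cv2.imwrite('pics/p7.png',np.hstack([cv2.resize(a[225:330,300:430],(495,400)),cv2.resize(b[165:225,325:400],(300,400))]))
E
```

```text
clock: 18.55
position: [0.5322, -0.2747, 0.1706]
eef_rot: [3.141, 0.001, 1.427]
ft_force: [-0.0, 0.6, -2.3]
width: 0.667
grasp_force: 65.7
clock: 18.75
position: [0.5323, -0.2748, 0.1698]
eef_rot: [3.141, 0.001, 1.427]
ft_force: [-0.2, 0.0, -1.1]
width: 0.671
grasp_force: 66.1
```

View pics/p7.png

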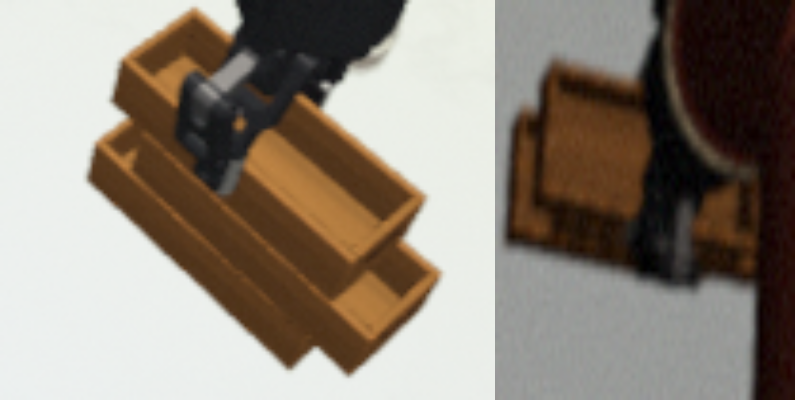

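The scene view shows the third tray aligned on the middle one and stepped back over the bottom one. The force is just starting to lighten, so I'll lower 0.5 mm more, release and rise.

```bash
python3 -m crank '[[0,0,0.0006,0,0,0,255],[0,0,0.0006,0,0,0,255]]'; python3 -m crank '[[0,0,0,0,0,0,190],[0,0,0,0,0,0,120],[0,0,0,0,0,0,40],[0,0,0,0,0,0,0],[0,0,0,0,0,0,0],[0,0,0,0,0,0,0],[0,0,0,0,0,0,0]]'; python3 -m crank '[[0,0,-0.01,0,0,0,0],[0,0,-0.03,0,0,0,0],[0,0,-0.06,0,0,0,0],[0,0,-0.1,0,0,0,0],[0,0,-0.14,0,0,0,0],[0.03,0,-0.16,0,0,0,0],[0.06,0,-0.16,0,0,0,0],[0.1,0,-0.16,0,0,0,0],[0.1,0,-0.16,0,0,0,0]]'
python3 - <<'E'
from h import *
a=cam('scene')['img'];b=cam('top')['img'];c=cam('wrist');w=c['img']
cv2.imwrite('pics/p8.png',np.hstack([cv2.resize(a[225:330,300:430],(371,300)),cv2.resize(w,(400,300))]))
cv2.imwrite('pics/t8.png',b)
import pickle;pickle.dump(c,open('c8.pkl','wb'))
E
```

```text
clock: 19.05
position: [0.5323, -0.2748, 0.1696]
eef_rot: [3.141, 0.001, 1.427]
ft_force: [-1.7, 1.0, 3.7]
width: 0.67
grasp_force: 66.3
clock: 19.75
position: [0.5323, -0.2747, 0.1691]
eef_rot: [3.141, 0.001, 1.427]
ft_force: [0.1, -0.6, 0.4]
width: 1.001
grasp_force: 0.0
clock: 20.65
position: [0.5477, -0.1691, 0.3306]
eef_rot: [3.139, -0.001, 1.435]
ft_force: [0.6, 0.2, 0.8]
width: 0.998
grasp_force: 0.0
```

View pics/p8.png

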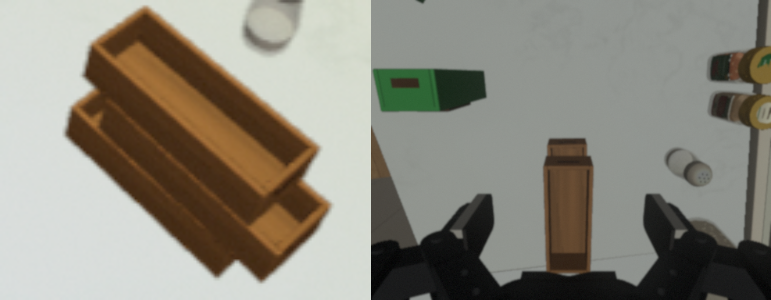

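The scene view shows the third tray level and seated, over the bottom tray and in line. The wrist view shows it straight, with the salt shaker untouched.

```bash
python3 -c "
from bench import manip
print(manip.sign_off())"
```

```text
the job is handed in; nothing more can be done
None
```

I laid the tray flat on the bare worktop, open side up, let go of it, then took it again and seated it as the third tray of the stack, stepped back over the bottom one. The job was handed in at about 21 s; it gave no verdict, but the last pictures show the stack level and in line.

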